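Set the address switches of a cage-monitor receiver

TASK

The stylus lying on the table is needed to give the cage-monitor receiver its new address: first lay the stylus in the sloping rest with its tip down at the red stop and let go of it, then take it again by its raised tail so that it points straight down. With its tip (keep the hand itself off the receiver) set the five little switches, counted from the black dot: first, third and fourth on (towards the green stripe), second and fifth off. Finally lay the stylus back in the rest the same way and let go, leaving the other things on the table where they are.

Things in the scene. Friction and masses are not known exactly. Their poses are not given: they have to be found in the camera images.
- stylus_center (a point): Centre of the loose stylus: blue handle 14 x 14 mm, white band near the tail, steel pin 4 mm across and 40 mm long at the tip; 165 mm over all, 45 g. x runs along it from tip to tail: tip at x = -82.5 mm, handle from -42.5 mm to the tail at +82.5 mm. It starts flat on the table, z up, centre 7 mm high, tail roughly towards the robot.
- stylus_tip (a point): End of the stylus's pin, on its centre line.
- rest: Fixed aluminium rest, red stop at its low end, dark foot. Origin on the table, z up. An open trough slopes at 45 degrees: its floor starts at the stop at (50, 0, 22) mm and rises along (-0.707, 0, 0.707) for 110 mm. It is about 20 mm wide at the floor, with sides about 12 mm high that flare outward; open on top and at the upper end.
- rest_seat (a point): Where the stylus's centre lies when it is in the rest, 82.5 mm up the slope from rest_foot. The stylus's centre line then lies 7 mm above the trough's floor and its tail overhangs the trough's upper end by about 55 mm. Laid in anywhere within about 15 mm along the slope it may stay there by friction.
- rest_foot (a point): Where the end of the stylus's pin lies when it is in the rest, 1 mm from the stop.
- receiver: Fixed white box 110 (x) x 140 (y) x 44 (z) mm, origin at the centre of its underside, z up. A window 44 (x) x 80 (y) mm in the middle of its top is recessed 10 mm to the blue switch face. Green stripe on the rim at +x: the on side. Black dot on the rim at -x, y = +24 mm: beside the first switch. A thin black aerial lies folded along the +x edge.
- bank_center (a point): Centre of the switch face, 34 mm above the table. From it rise five yellow levers 5 x 5 mm, 12 mm apart along the receiver's y, each hinged 2 mm under the face at x = 0 and 13 mm long from there, leaning to +x or -x; a leaning lever reaches out to 8.5 mm from x = 0. The rest of the face is free: the pin can be put down between a lever and the rim to push it over.
- sw1 (a joint): Angle of switch 1 (yellow lever, hinged at y = 24 mm of receiver): 0 = off, leaning 0.5 rad from upright to the receiver's -x; 1.0 rad = on, leaning 0.5 rad to its +x. Pushed past upright (0.5 rad) it tips over to that end by itself and stays; under 1 N is needed. All five do this.
- sw2 (a joint): Angle of switch 2 (yellow lever, hinged at y = 12 mm of receiver): 0 = off, leaning 0.5 rad from upright to the receiver's -x; 1.0 rad = on, leaning 0.5 rad to its +x.
- sw3 (a joint): Angle of switch 3 (yellow lever, hinged at y = 0 mm of receiver): 0 = off, leaning 0.5 rad from upright to the receiver's -x; 1.0 rad = on, leaning 0.5 rad to its +x.
- sw4 (a joint): Angle of switch 4 (yellow lever, hinged at y = -12 mm of receiver): 0 = off, leaning 0.5 rad from upright to the receiver's -x; 1.0 rad = on, leaning 0.5 rad to its +x.
- sw5 (a joint): Angle of switch 5 (yellow lever, hinged at y = -24 mm of receiver): 0 = off, leaning 0.5 rad from upright to the receiver's -x; 1.0 rad = on, leaning 0.5 rad to its +x.
- spray: Loose bystander: white and red spray bottle, 72 mm across, 216 mm high, origin at the centre of its underside.
- jar: Loose bystander: amber jar, 60 mm across, 85 mm high, origin at the centre of its underside.
- glove_box: Loose bystander: green and brown carton 100 x 75 x 30 mm, origin at the centre of its underside.
- tape_roll: Loose bystander: white roll of tape lying flat, 64 mm across, 22 mm high, origin at the centre of its underside.
Things that resemble listed ones, but are neither listed nor needed, are in the scene too. Leave any purple look-alike of the rest alone.

How it is judged:
By the outcome, as a careful person would: the job done as asked, in the order asked, and still so for the second after the job is handed in, with the robot touching nothing.
It also fails if it takes over 70 s, if anything falls off the work surface, if the arm or the gripper's body presses on something with over 40 N, if the wrist force passes 120 N, or if a joint passes its speed limit or range.

ROBOT

A 6-joint arm with a two-finger parallel gripper is mounted at the origin on the work surface. World frame = base frame: x ahead of the robot, y to its left, z up, the work surface at z = 0. Lengths are in m, angles in rad, forces in N, time in s.
With the tool pointing down it reaches from about 0.25 to 0.8 m from the base axis. Payload 3.9 kg.
Tool frame: the origin (TCP) lies at the very end of the fingers, on their centre line; the grasp point (between the pads) lies 19 mm behind it; z points along the fingers, y is the line along which they close (so a half turn about z gives the same grasp; the last joint's range is limited). The gripper opens to 85 mm and grips with 20 to 120 N. Pads are 22 mm wide; open, the fingers measure 114 mm over their backs; the gripper's body (76 mm by 85 mm) begins 54 mm behind the grasp point. The pads swing forward as they close: fully open they stand 13 mm farther back than shut.
Start: joints at [1.319, 0.26, -0.138, 1.173, 0, 1.571], TCP at [0.131, 0.508, 0.231] pointing down, gripper open.
Joint ranges: [-2.78, 2.78], [-0.83, 1.72], [-1.28, 1.37], [-1.9, 2.12], [-1.57, 1.48], [-3.14, 3.14]. Speed limits (rad/s): [2.57, 2.57, 3.14, 3.14, 3.14, 3.14].

INTERFACE

Orientations are given as [roll, pitch, yaw] about the fixed x, y, z axes, in that order (R = Rz(yaw) Ry(pitch) Rx(roll)).
In Python, from plant import r, grab_frame, ticket gives the robot as it stands. The module is installed in compiled form; this text tells all that it offers.
- The arm moves only by the tool arm_command, never from a script. Its argument "rows" is a list that holds one entry, the list of rows, each a list of 7 numbers: the turn, a rotation vector about the tool's x, y, z in rad, then the shift along the tool's x, y, z in m, then the opening in per cent of the stroke, from 0 (shut) to 100 (fully open). In form: [[[rx, ry, rz, dx, dy, dz, grip], ...]]. A call has 1 to 5 rows; each row is the pose to reach, as a shift and turn from the pose commanded when the call began, along the tool's axes at that moment; what a row does not reach only later rows make up. A row lasts 1/8 s, in which the tool goes at most 62.5 mm and 10.7 degrees, less where a joint would pass 70% of its speed; a pose out of reach is approached as far as the arm can. A call with a gripper value outside its range is refused whole. The fingers move at their own pace and stop on an object; the grip force is fixed at half the most. Time passes only in rows, so rows that repeat a pose let the fingers close. It gives the time, the measured TCP pose, the force, the opening and the grip force at its end, in the units of the state.
- r.sense(): the state, without advancing time (a new reading comes with each control period).
- grab_frame(name): name is "scene" or "top" or "wrist"; returns a dict with "pixels" (420x560x3 uint8, red, green, blue), "depth" (420x560 float32, m along the optical axis (not along the pixel's ray), 0 where there is no reading), "fov_y" (degrees; the focal length in pixels is half the picture's height over the tangent of half this angle, whatever the lens; pixels are square), "cx", "cy" (the principal point, pixels), "D" ([k1, k2, p1, p2, k3] as OpenCV has them; the pictures are not rectified), "cam_to_world" (4x4, takes a point from camera to world coordinates); the wrist camera has in their place "hand_eye" (4x4, takes a point from camera to tool coordinates, whose origin is the TCP and whose axes are the flange's). Camera axes: x right, y up, looking along -z (the intrinsics and any distortion apply to the point x, -y, -z); pixel columns grow to the right and rows downward; lengths in m; the calibration is good to about 2 mm. A picture is of the moment at which its call begins: read the wrist's pose just before it.
- ticket.sign_off(): hands the job in; it is judged then, once.
The state is a dict: "clock": time; "joint_positions": joint angles; "dq": joint speeds; "effort": joint torques, N m; "tcp_pos": TCP position; "ee_rot": TCP orientation; "force": force on the tool from outside, world axes, zero at the start; "ft_torque": the same for the moment, N m; "grip_width": finger opening in m; "grip_force": force on a finger pad.
Only numpy, scipy, OpenCV 4.12 (cv2) and the standard library are available. Lean on these libraries where they do the work, as an engineer would, in place of code of your own. Each camera call takes 0.05 s, during which the arm holds its last target. There are 200 camera calls.

## Working session

There is one attempt and no reset: what is moved stays moved. The work goes in short steps, Python scripts to look and compute and a tool call to move; the robot and the scene stay as the last step left them, time stands still between calls to the robot, and variables do not carry over. Pictures are saved under pics/ and viewed, at most 10 in all, crops included, and the job is handed in when it is done.

Besides the shell and the picture viewer there is one more tool, called after ">>>" as a command line: name --argument value ..., lists and objects as JSON in quotes. arm_command: Moves the arm, as the interface text tells. Its arguments: {"type":"object","properties":{"rows":{"type":"array","items":{"type":"array","items":{"type":"array","items":{"type":"number"}}}}},"required":["rows"]}

```bash
mkdir -p pics; cat > h.py <<'E'
import numpy as np, cv2, pickle
from scipy.spatial.transform import Rotation as R
from plant import r, grab_frame, ticket
def TW(s=None):
    s=s or r.sense(); T=np.eye(4); T[:3,:3]=R.from_euler('xyz',s['ee_rot']).as_matrix(); T[:3,3]=s['tcp_pos']; return T
def grab(n,save=None):
    s=r.sense(); f=grab_frame(n)
    f['T']=TW(s)@f['hand_eye'] if n=='wrist' else f['cam_to_world']
    f['bgr']=f['pixels'][...,::-1].copy()
    if save: cv2.imwrite('pics/'+save,f['bgr']); pickle.dump(f,open('pics/'+save[:-4]+'.pkl','wb'))
    return f
def K(f):
    h=f['pixels'].shape[0]; F=h/2/np.tan(np.radians(f['fov_y'])/2)
    return np.array([[F,0,f['cx']],[0,F,f['cy']],[0,0,1]])
def rays(f,uv):
    p=cv2.undistortPoints(np.float64(uv).reshape(-1,1,2),K(f),np.float64(f['D'])).reshape(-1,2)
    d=np.c_[p[:,0],-p[:,1],-np.ones(len(p))]
    return f['T'][:3,3], d@f['T'][:3,:3].T
def onz(f,uv,z):
    o,d=rays(f,uv); return o+d*((z-o[2])/d[:,2])[:,None]
def pts(f,uv):
    uv=np.int32(uv).reshape(-1,2); o,d=rays(f,uv); return o+d*f['depth'][uv[:,1],uv[:,0]][:,None]
def proj(f,P):
    q=(np.atleast_2d(P)-f['T'][:3,3])@f['T'][:3,:3]
    return cv2.projectPoints(q*[1,-1,-1],np.zeros(3),np.zeros(3),K(f),np.float64(f['D']))[0].reshape(-1,2)
def blobs(m,mn=20):
    n,l,st,c=cv2.connectedComponentsWithStats(m.astype(np.uint8)); return [(st[i,4],c[i].round(1),np.argwhere(l==i)[:,::-1]) for i in range(1,n) if st[i,4]>=mn]
E
python3 - <<'E'
from h import *
a=grab('scene','s0.png');b=grab('top','t0.png')
s=r.sense();print({k:np.round(v,3) for k,v in s.items()})
for f in(a,b):print(f['fov_y'],f['D'],f['T'].round(3).tolist())
E
```

```text
{'clock': np.float64(0.1), 'joint_positions': array([ 1.319,  0.261, -0.139,  1.173,  0.   ,  1.571]), 'dq': array([-0.   , -0.002,  0.003, -0.   ,  0.   , -0.001]), 'effort': array([ 0.0000e+00, -4.0651e+01,  2.5453e+01,  1.0000e-02, -0.0000e+00,
        0.0000e+00]), 'tcp_pos': array([0.131, 0.508, 0.231]), 'ee_rot': array([-3.14, -0.  ,  2.89]), 'force': array([-0.622,  0.006,  0.24 ]), 'ft_torque': array([ 0.002, -0.019, -0.038]), 'grip_force': np.float64(0.0), 'grip_width': np.float64(0.086)}
53.18907396340043 [-0.09744109  0.          0.          0.          0.        ] [[-0.564, -0.445, 0.695, 1.282], [0.825, -0.326, 0.461, 0.506], [0.021, 0.834, 0.551, 0.634], [0.0, 0.0, 0.0, 1.0]]
52.84000866414922 [0.03105987 0.         0.         0.         0.        ] [[0.002, 0.989, -0.147, 0.418], [-1.0, 0.006, 0.03, 0.065], [0.03, 0.147, 0.989, 1.148], [0.0, 0.0, 0.0, 1.0]]
```

View pics/s0.png

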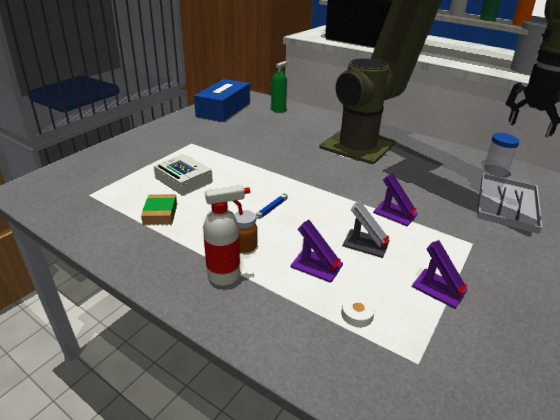

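View pics/t0.png

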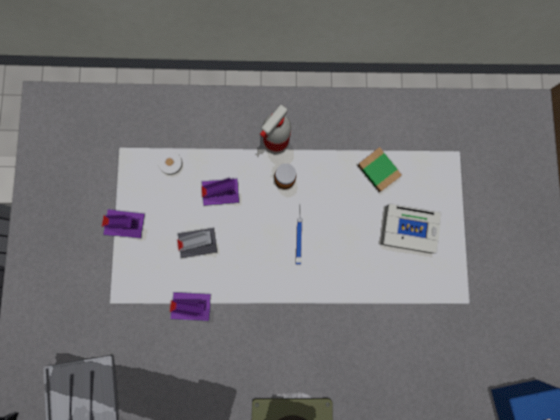

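Top view: the stylus has its handle at (299,243), pin tip at (300,207) pointing +x, and tail at (299,262). The grey rest is at (197,242) with its red stop at (180,243), so its low end faces +y. The receiver is at (412,230), with the green stripe on the far (+x) side and the dot at (403,237).

What could be mistaken for these:
- **Rest:** the purple copies at (220,191), (124,223) and (191,306). Only the grey one at (197,242) fits the description.
- **Stylus:** the pen-like rods in the tray at (80,390). The blue object at (299,243) fits the description.

```bash
python3 - <<'E'
from h import *
for n in('s0','t0'):
    f=pickle.load(open(f'pics/{n}.pkl','rb')); hsv=cv2.cvtColor(f['bgr'],cv2.COLOR_BGR2HSV); H,S,V=[hsv[...,i].astype(int) for i in range(3)]
    print(n)
    # stylus handle
    for nm,m,z in(('blue',(abs(H-110)<12)&(S>130)&(V>50),.01),('red',((H<6)|(H>174))&(S>150)&(V>70),.03),('green',(abs(H-60)<20)&(S>100)&(V>50),.044)):
        for a,c,p in blobs(m,12):
            P=onz(f,[c],z)[0]
            if 0.1<P[0]<.75 and abs(P[1])<.6:
                w=onz(f,p,z)[:,:2]; q=w-w.mean(0); e,v=np.linalg.eigh(q.T@q); t=q@v[:,1]
                print(nm,a,c,P.round(3),'len',np.ptp(t).round(3),'ang',np.degrees(np.arctan2(v[1,1],v[0,1])).round(1),'D',pts(f,[c]).round(3)[0])
f=pickle.load(open('pics/t0.pkl','rb'))
# receiver white box contour, rest dark foot contour in top view via depth heights
vv,uu=np.mgrid[0:420,0:560]; P=pts(f,np.c_[uu.ravel(),vv.ravel()]).reshape(420,560,3)
m=(P[...,2]>.035)&(P[...,2]<.052)&(P[...,0]>.3)&(P[...,0]<.55)&(P[...,1]<-.1)&(P[...,1]>-.35)
for a,c,p in blobs(m,200):
    w=P[p[:,1],p[:,0]][:,:2].astype(np.float32); print('recv',a,c,cv2.minAreaRect(w),np.median(P[p[:,1],p[:,0],2]))
g=f['bgr'].astype(int); mx=g.max(2); 
m=(mx<75)&(np.ptp(g,axis=2)<25); m[:205]=0;m[280:]=0;m[:,:165]=0;m[:,240:]=0
for a,c,p in blobs(m,60):
    w=onz(f,p,.008)[:,:2].astype(np.float32); print('foot',a,c,cv2.minAreaRect(w))
m=(P[...,2]>.03)&(P[...,0]>.25)&(P[...,0]<.5)&(P[...,1]>.12)&(P[...,1]<.36)
for a,c,p in blobs(m,60):
    w=P[p[:,1],p[:,0]]; print('rest',a,c,cv2.minAreaRect(w[:,:2].astype(np.float32)),w[:,2].max())
t=cv2.resize(f['bgr'][200:260,380:445],None,fx=6,fy=6,interpolation=2); u=cv2.resize(f['bgr'][200:275,160:320],None,fx=4,fy=4,interpolation=2)
im=np.zeros((680,660,3),np.uint8); im[:360,:390]=t; im[370:670,:640]=u; im=im[:600 if 0 else 680]; cv2.imwrite('pics/c0.png',cv2.resize(im,None,fx=.88,fy=.88))
E
```

```text
s0
blue 35 [185.1 166.7] [ 0.489 -0.357  0.01 ] len 0.065 ang 82.3 D [ 0.517 -0.326  0.035]
blue 35 [178.1 169.3] [ 0.513 -0.363  0.01 ] len 0.064 ang 79.1 D [ 0.542 -0.33   0.034]
blue 160 [271.6 205.3] [ 0.507 -0.018  0.01 ] len 0.102 ang 179.8 D [ 0.511 -0.017  0.013]
red 25 [246.8 190. ] [ 0.51  -0.099  0.03 ] len 0.023 ang 46.4 D [0.741 0.08  0.21 ]
red 40 [238.7 206.5] [ 0.587 -0.066  0.03 ] len 0.062 ang 50.6 D [0.752 0.068 0.174]
red 155 [219.3 207.6] [ 0.62  -0.103  0.03 ] len 0.052 ang -146.9 D [0.791 0.054 0.187]
red 18 [411.9 211.4] [0.341 0.31  0.03 ] len 0.041 ang 171.3 D [0.338 0.307 0.029]
red 33 [385.2 240.3] [0.496 0.298 0.03 ] len 0.042 ang -176.0 D [0.496 0.297 0.03 ]
red 39 [335.2 263.7] [0.638 0.24  0.03 ] len 0.037 ang -178.8 D [0.637 0.239 0.031]
red 44 [461.5 288.9] [0.556 0.492 0.03 ] len 0.042 ang 169.2 D [0.553 0.49  0.029]
green 25 [173.7 170. ] [ 0.566 -0.323  0.044] len 0.066 ang 80.1 D [ 0.565 -0.326  0.043]
green 375 [158.8 204. ] [ 0.714 -0.224  0.044] len 0.075 ang 123.8 D [ 0.701 -0.243  0.03 ]
t0
blue 267 [412.5 227.5] [ 0.542 -0.33   0.01 ] len 0
[... 701 characters left out ...]
ng 175.1 D [0.337 0.307 0.035]
green 577 [379.2 169.3] [ 0.695 -0.235  0.044] len 0.078 ang 129.5 D [ 0.699 -0.238  0.031]
recv 817 [403.3 237.2] ((0.5190299153327942, -0.2989276647567749), (0.11172077059745789, 0.06942009180784225), 80.56401824951172) 0.043105854273654653
foot 229 [202.1 248.8] ((0.4785694479942322, 0.24456261098384857), (0.04507202282547951, 0.09186843037605286), 31.1494197845459)
rest 166 [194.5 244.1] ((0.49198564887046814, 0.252699613571167), (0.019790485501289368, 0.0921773687005043), 8.458585739135742) 0.10723024728812369
rest 407 [188.5 308.2] ((0.3326667845249176, 0.2651735544204712), (0.09474480152130127, 0.03167608007788658), 87.49943542480469) 0.11170024455883976
```

View pics/c0.png

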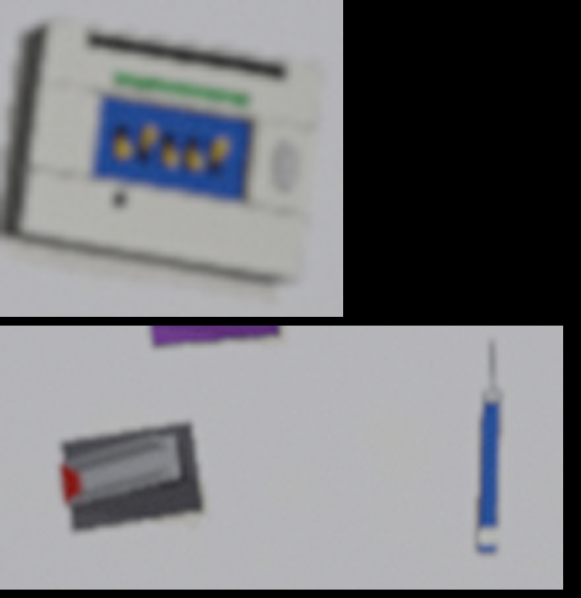

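The crop shows the dot beside the leftmost switch. The lever states are 1 off, 2 on, 3 off, 4 off, 5 on, so all five must be flipped. The grey rest has its stop towards +y, and the blue stylus has its white band at the tail end.

```bash
cat >> h.py <<'E'
def delta(p,yaw=None,Rt=None):
    T=TW(); Rt=Rt if Rt is not None else (R.from_euler('z',yaw)*R.from_euler('x',np.pi)).as_matrix()
    print('rv',R.from_matrix(T[:3,:3].T@Rt).as_rotvec().round(3),'d',(T[:3,:3].T@(np.array(p)-T[:3,3])).round(4))
E
python3 - <<'E'
from h import *
f=pickle.load(open('pics/t0.pkl','rb'))
e=onz(f,[[298.1,264.3],[298.8,218.3],[299.8,204.1]],.008);print(e.round(4))
print('foot',onz(f,[[160+x/3.52,200+(y/.88-370)/4] for x,y in((62,442),(190,424),(202,508),(73,530),(132,476))],.006).round(4))
delta([.445,-.017,.15],0.0)
E
```

```text
[[ 0.4412 -0.0174  0.008 ]
 [ 0.5655 -0.0199  0.008 ]
 [ 0.6047 -0.0228  0.008 ]]
foot [[0.524  0.3063 0.006 ]
 [0.5382 0.2096 0.006 ]
 [0.474  0.1989 0.006 ]
 [0.4573 0.2955 0.006 ]
 [0.4982 0.2525 0.006 ]]
rv [-0.     0.003  2.89 ] d [-0.4352 -0.4298  0.0813]
```

>>> arm_command --rows '[[[0,0,0.18,-0.046,-0.043,0,60],[0,0,0.36,-0.092,-0.085,0,60],[0,0,0.54,-0.137,-0.128,0,60],[0,0,0.72,-0.183,-0.17,0,60],[0,0,0.9,-0.229,-0.213,0,60]]]'

```text
clock: 0.72
tcp_pos: [0.2999, 0.2437, 0.2312]
ee_rot: [3.141, 0.0, 1.985]
force: [1.4, -0.3, -0.3]
grip_width: 0.0513
grip_force: 0.0
```

>>> arm_command --rows '[[[0,0,0.18,-0.062,0.009,0.01,60],[0,0,0.36,-0.123,0.018,0.02,60],[0,0,0.54,-0.185,0.028,0.03,60],[0,0,0.72,-0.247,0.037,0.04,60],[0,0,0.9,-0.309,0.046,0.05,60]]]'

```text
clock: 1.35
tcp_pos: [0.4655, -0.0168, 0.1814]
ee_rot: [-3.141, -0.0, 1.083]
force: [1.5, 1.4, 0.2]
grip_width: 0.0512
grip_force: 0.0
```

>>> arm_command --rows '[[[0,0,0.18,0,0,0.01,60],[0,0,0.36,0,0,0.02,60],[0,0,0.54,0,0,0.03,60],[0,0,0.72,0,0,0.03,60],[0,0,0.9,0,0,0.03,60]]]'

```text
clock: 1.98
tcp_pos: [0.4643, -0.0149, 0.1513]
ee_rot: [-3.141, 0.001, 0.184]
force: [-0.4, 0.3, 0.9]
grip_width: 0.0513
grip_force: 0.0
```

>>> arm_command --rows '[[[0,0,0.11,0,0,0,60],[0,0,0.22,0,0,0,60],[0,0,0.22,0,0,0,60]]]'

```text
clock: 2.35
tcp_pos: [0.4646, -0.0148, 0.1516]
ee_rot: [3.142, 0.001, -0.03]
force: [0.4, -0.2, 0.2]
grip_width: 0.0512
grip_force: 0.0
```

```bash
python3 - <<'E'
from h import *
f=grab('wrist','w1.png'); s=r.sense(); print(s['tcp_pos'].round(4) if hasattr(s['tcp_pos'],'round') else s['tcp_pos'],s['ee_rot'],s['joint_positions'],f['hand_eye'].round(3).tolist(),f['fov_y'])
hsv=cv2.cvtColor(f['bgr'],cv2.COLOR_BGR2HSV); H,S,V=[hsv[...,i].astype(int) for i in range(3)]
for a,c,p in blobs((abs(H-110)<12)&(S>130)&(V>50),60):
    w=onz(f,p,.014)[:,:2]; print(a,c,cv2.minAreaRect(w.astype(np.float32)))
    q=w-w.mean(0);v=np.linalg.eigh(q.T@q)[1][:,1];print(w.mean(0),v, w[:,0].min(),w[:,0].max())
E
```

```text
[ 0.4647 -0.0148  0.1517] [-3.14157089e+00  6.75753745e-04 -3.03953369e-02] [-3.18271324e-02  2.10530988e-01 -4.23963012e-01  9.36978111e-01
  2.07984870e-05  3.14016086e+00] [[-0.0, 0.96, 0.28, 0.073], [1.0, 0.001, -0.0, -0.0], [-0.001, 0.28, -0.96, -0.143], [0.0, 0.0, 0.0, 1.0]] 69.49724475942759
1548 [285.8 154.7] ((0.5090023279190063, -0.01956639438867569), (0.01311822235584259, 0.09562420845031738), 88.09680938720703)
[ 0.51104427 -0.0193243 ] [-0.99942456  0.03391973] 0.4610517397663061 0.5569426977514806
69 [285.4 223. ] ((0.44610440731048584, -0.017254887148737907), (0.012693489901721478, 0.004097117111086845), 88.23681640625)
[ 0.44607981 -0.01715537] [0.04590614 0.99894576] 0.44386148579557455 0.4483464907789471
```

View pics/w1.png

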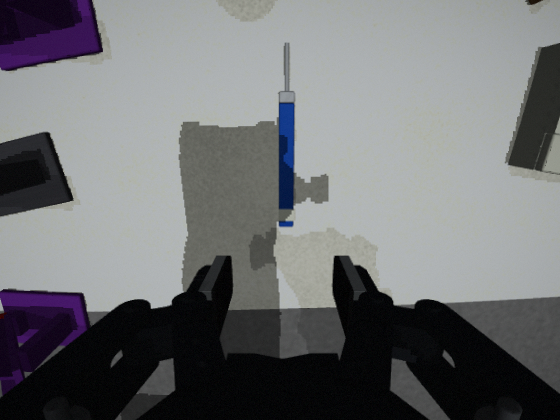

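The wrist view shows the blue stylus running straight ahead, with its handle from (286,95) to (285,226), its pin to (287,43), and the white band at (285,215). The fit gives centre x ≈ 0.525 and yaw ≈ -1.9°. I'm going down on the tail part.

>>> arm_command --rows '[[[0,0,0,0.005,0.003,0.05,40],[0,0,0,0.005,0.003,0.1,40],[0,0,0,0.005,0.003,0.135,40],[0,0,0,0.005,0.003,0.148,40],[0,0,0,0.005,0.003,0.148,40]]]'

```text
clock: 3.02
tcp_pos: [0.4695, -0.0179, 0.0036]
ee_rot: [-3.142, 0.001, -0.03]
force: [0.4, -1.1, 0.8]
grip_width: 0.0342
grip_force: 0.0
```

>>> arm_command --rows '[[[0,0,0,0,0,0,0],[0,0,0,0,0,0,0],[0,0,0,0,0,0,0],[0,0,0,0,0,0,0]]]'

```text
clock: 3.52
tcp_pos: [0.4714, -0.018, 0.0055]
ee_rot: [3.142, -0.003, -0.03]
force: [-0.6, -0.1, 6.9]
grip_width: 0.012
grip_force: 60.5
```

>>> arm_command --rows '[[[0,0,0,0,0,-0.02,0],[0,0,0,0,0,-0.07,0],[0,0,0,0,0,-0.12,0],[0,0,0,0,0,-0.17,0],[0,0,0,0,0,-0.21,0]]]'

```text
clock: 4.15
tcp_pos: [0.4702, -0.018, 0.2168]
ee_rot: [3.142, -0.003, -0.03]
force: [0.1, -0.1, -1.1]
grip_width: 0.0116
grip_force: 59.6
```

>>> arm_command --rows '[[[0,0,-0.17,-0.016,-0.043,0,0],[0,0,-0.34,-0.031,-0.086,0,0],[0,0,-0.51,-0.047,-0.13,0,0],[0,0,-0.68,-0.062,-0.173,0,0],[0,0,-0.85,-0.078,-0.216,0,0]]]'

```text
clock: 4.78
tcp_pos: [0.3979, 0.2016, 0.2145]
ee_rot: [3.141, -0.001, 0.825]
force: [1.0, 0.3, -0.9]
grip_width: 0.0116
grip_force: 59.6
```

>>> arm_command --rows '[[[0,0,-0.18,0,0,0,0],[0,0,-0.36,0,0,0,0],[0,0,-0.54,0,0,0,0],[0,0,-0.72,0,0,0,0],[0,0,-0.88,0,0,0,0]]]'

```text
clock: 5.4
tcp_pos: [0.3983, 0.2003, 0.2144]
ee_rot: [3.141, -0.0, 1.705]
force: [-0.6, 0.5, 0.2]
grip_width: 0.0116
grip_force: 59.6
```

>>> arm_command --rows '[[[0,0,0,0,0,0,0],[0,0,0,0,0,0,0]]]'

```text
clock: 5.65
tcp_pos: [0.3984, 0.2003, 0.2142]
ee_rot: [3.141, -0.0, 1.698]
force: [0.4, 0.2, -0.6]
grip_width: 0.0119
grip_force: 59.6
```

```bash
python3 - <<'E'
from h import *
f=grab('wrist','w2.png'); s=r.sense(); print(s['tcp_pos'],s['ee_rot'],s['joint_positions'])
hsv=cv2.cvtColor(f['bgr'],cv2.COLOR_BGR2HSV); H,S,V=[hsv[...,i].astype(int) for i in range(3)]
for nm,m in(('blue',(abs(H-110)<12)&(S>130)&(V>40)),('red',((H<6)|(H>174))&(S>150)&(V>50))):
  for a,c,p in blobs(m,40):
    w=onz(f,p,.03 if nm=='red' else s['tcp_pos'][2]+.01); print(nm,a,c,w.mean(0).round(4),'D',np.median(pts(f,p),axis=0).round(4),p.min(0),p.max(0))
E
```

```text
[0.39840295 0.20029214 0.21411345] [ 3.14122679e+00 -1.39701789e-04  1.69803673e+00] [ 4.65827911e-01  1.33819868e-01 -3.47471837e-01  1.08911312e+00
  1.02452041e-05  1.90938386e+00]
blue 5909 [282.2 191. ] [0.3946 0.2419 0.2241] D [0.3947 0.2441 0.223 ] [266  94] [298 297]
blue 213 [281.6 323.1] [0.4029 0.1743 0.2241] D [0.4028 0.1739 0.2234] [269 319] [295 327]
red 335 [233.3  82.2] [0.3366 0.3079 0.03  ] D [0.3365 0.3083 0.0306] [219  74] [248  91]
red 300 [381.7 114.9] [0.4923 0.296  0.03  ] D [0.4924 0.2963 0.0305] [367 109] [397 122]
red 226 [491.2 186.5] [0.6334 0.2383 0.03  ] D [0.6345 0.2389 0.0307] [475 182] [507 192]
red 1826 [544.5 350.7] [0.7926 0.0244 0.03  ] D [0.748  0.0514 0.0622] [522 320] [559 392]
```

View pics/w2.png

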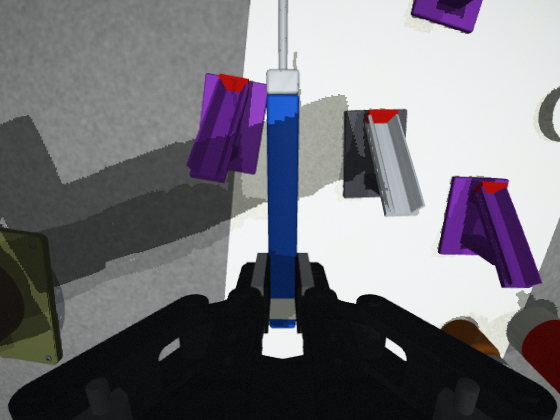

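The wrist view shows the held stylus upright in the image, with its tail end at (282,327) and its pin leaving the top of the frame at (283,0). The grey rest is at (345–424, 109–217), with its red stop at (382,115) and the trough's upper end at (405,212). Next I fit the trough from depth.

```bash
python3 - <<'E'
from h import *
f=pickle.load(open('pics/w2.pkl','rb'))
vv,uu=np.mgrid[109:219,345:428]; uv=np.c_[uu.ravel(),vv.ravel()]; P=pts(f,uv)
k=P[:,2]>.024; Q=P[k]
# rest frame guess, yaw from long axis of trough in plan
q=Q[:,:2]; rect=cv2.minAreaRect(q.astype(np.float32)); print(rect,Q[:,2].max())
# foot
g=f['bgr'][uv[:,1],uv[:,0]].astype(int); k2=(P[:,2]<.02)&(g.max(1)<90)&(P[:,2]>.002); print('foot',k2.sum(),cv2.minAreaRect(P[k2][:,:2].astype(np.float32)),np.median(P[k2][:,2]))
for yaw in(94,96,98,100,102):
    y=np.radians(yaw); ex=np.array([np.cos(y),np.sin(y)]); ey=np.array([-ex[1],ex[0]])
    o=np.array([.4923,.296])-.052*ex
    L=np.c_[(Q[:,:2]-o)@ex,(Q[:,:2]-o)@ey,Q[:,2]]*1000
    # section: by x slices, print median y of the floor points (lowest relative to slope) & sides range
    h=((L[:,0]-50)*.7071+(L[:,2]-22)*.7071); s=(-(L[:,0]-50)+(L[:,2]-22))*.7071
    print(yaw,[(int(a),np.ptp(L[j,1]).round(1),((L[j,1].max()+L[j,1].min())/2).round(1),np.median(h[j&(h<4)]).round(1), np.median(L[j&(abs(h)<3),1]).round(1)) for a in range(10,110,16) for j in [(s>a)&(s<a+16)]],s.max().round(1))
# stylus in tool frame
T=f['T']; s=r.sense(); TI=np.linalg.inv(TW(s))
hsv=cv2.cvtColor(f['bgr'],cv2.COLOR_BGR2HSV); H,S,V=[hsv[...,i].astype(int) for i in range(3)]
m=(abs(H-110)<12)&(S>130)&(V>40)
for a,c,p in blobs(m,100):
    w=pts(f,p); w=w[abs(w[:,2]-np.median(w[:,2]))<.004]; l=(w@TI[:3,:3].T+TI[:3,3]); print(l.mean(0).round(4),l[:,0].min().round(4),l[:,0].max().round(4),np.polyfit(l[:,0],l[:,1:],1).round(4).tolist())
E
```

```text
((0.45623111724853516, 0.24739223718643188), (0.12160032242536545, 0.09650377184152603), 9.207235336303711) 0.357334778651175
foot 2079 ((0.4994699954986572, 0.2543829381465912), (0.06808250397443771, 0.09824128448963165), 9.98751449584961) 0.008625652702046294
94 [(10, np.float64(32.7), np.float64(-1.9), np.float64(-3.6), np.float64(-10.1)), (26, np.float64(32.4), np.float64(-3.0), np.float64(-3.5), np.float64(-11.0)), (42, np.float64(32.1), np.float64(-3.6), np.float64(-3.7), np.float64(-11.7)), (58, np.float64(32.1), np.float64(-4.6), np.float64(-3.9), np.float64(-12.7)), (74, np.float64(32.9), np.float64(-5.5), np.float64(-3.6), np.float64(-13.8)), (90, np.float64(33.4), np.float64(-7.2), np.float64(-3.5), np.float64(-15.0)), (106, np.float64(32.3), np.float64(-7.8), np.float64(-3.9), np.float64(-16.0))] 248.2
96 [(10, np.float64(32.6), np.float64(-1.7), np.float64(-3.6), np.float64(-9.7)), (26, np.float64(32.3), np.float64(-2.1), np.float64(-3.6), np.float64(-10.1)), (42, np.float64(32.0), np.float64(-2.5), np.float64(-3.7), np.float64(-10.5)), (58, np.float64(31.9), np.float64(
[... 1419 characters left out ...]
float64(32.6), np.float64(-0.6), np.float64(-3.4), np.float64(-8.1)), (26, np.float64(31.8), np.float64(0.3), np.float64(-3.4), np.float64(-7.5)), (42, np.float64(32.3), np.float64(0.7), np.float64(-3.6), np.float64(-6.8)), (58, np.float64(32.2), np.float64(1.5), np.float64(-3.7), np.float64(-6.3)), (74, np.float64(32.0), np.float64(2.1), np.float64(-3.7), np.float64(-5.6)), (90, np.float64(32.5), np.float64(2.4), np.float64(-3.4), np.float64(-5.3)), (106, np.float64(32.5), np.float64(2.4), np.float64(-3.8), np.float64(-5.2))] 237.9
[ 0.0417  0.0016 -0.0089] -0.0122 0.0846 [[0.0016, 0.0068], [0.0015, -0.0092]]
[-0.0268  0.0012 -0.0093] -0.0299 -0.0237 [[-0.2793, -0.0696], [-0.0063, -0.0112]]
```

```bash
python3 - <<'E'
from h import *
f=pickle.load(open('pics/w2.pkl','rb'))
vv,uu=np.mgrid[105:222,345:432]; uv=np.c_[uu.ravel(),vv.ravel()]; P=pts(f,uv)
y=np.radians(100); ex=np.array([np.cos(y),np.sin(y)]); ey=np.array([-ex[1],ex[0]]); o=np.array([.4923,.296])-.052*ex
L=np.c_[(P[:,:2]-o)@ex,(P[:,:2]-o)@ey,P[:,2]]*1000
h=((L[:,0]-50)*.7071+(L[:,2]-22)*.7071); s=(-(L[:,0]-50)+(L[:,2]-22))*.7071
k=(abs(h)<25)&(L[:,2]>18)&(L[:,2]<125)
for a in range(-18,20,2):
    j=k&(abs(L[:,1]-a)<1)&(s>10)&(s<105)
    print(a,j.sum(),np.percentile(h[j],[10,50,90]).round(1) if j.sum() else '')
j=k&(abs(L[:,1])<6)&(abs(h)<4)&(s>10)
print('slope fit',np.polyfit(s[j],h[j],1),'top end s',np.percentile(s[j],[98,99.5]))
hsv=cv2.cvtColor(f['bgr'],cv2.COLOR_BGR2HSV)[uv[:,1],uv[:,0]].astype(int); red=((hsv[:,0]<6)|(hsv[:,0]>174))&(hsv[:,1]>150)
print('red local',np.percentile(L[red],[2,50,98],axis=0).round(1).tolist())
E
```

```text
-18 1 [6. 6. 6.]
-16 67 [7.3 8.  8.6]
-14 169 [7.4 8.5 9.3]
-12 320 [4.1 6.3 8.3]
-10 305 [0.6 2.6 4.7]
-8 295 [-3.2 -1.3  0.8]
-6 185 [-4.6 -3.8 -2.5]
-4 155 [-4.5 -3.8 -3.1]
-2 157 [-4.6 -3.9 -3.2]
0 152 [-4.4 -3.8 -3.1]
2 160 [-4.6 -3.8 -3. ]
4 158 [-4.5 -3.9 -3. ]
6 129 [-4.4 -3.6 -3. ]
8 24 [-3.  -0.5  1. ]
10 38 [-4.3  3.   5.4]
12 231 [-20.2  -3.7   8.6]
14 430 [-7.2 -3.1  9.1]
16 129 [-8.5 -3.9  8.7]
18 0 
slope fit [ 1.67108639e-05 -3.47682583e+00] top end s [113.89453421 115.15877693]
red local [[44.9, -14.1, 22.1], [52.2, 0.4, 30.3], [57.4, 14.1, 33.6]]
```

Everything fits one rest pose. The yaw is 100°. The floor is flat for |y| < 7 mm. The offset in height above the floor and the offset at the upper end both give a 5.5 mm origin shift, so the origin is about (0.502, 0.239).

```bash
cat >> h.py <<'E'
y_=np.radians(100); ex=np.array([np.cos(y_),np.sin(y_),0]); up=np.array([0,0,1.]); O=np.array([.5023,.2394,0])
dn=(ex-up)*.70711          # stylus tip direction in rest
n_=(ex+up)*.70711          # outward normal of trough floor
FOOT=O+ex*.0542+up*.0277; SEAT=FOOT-dn*.0825
def Rxz(x,z): return np.c_[x,np.cross(z,x),z]
E
python3 - <<'E'
from h import *
Rt=Rxz(dn,-n_); off=Rt@[.0525,0,-.002]; print(SEAT)
for c in(.06,.002): delta(SEAT-dn*.003+n_*c-off,Rt=Rt)
E
```

```text
[0.50301831 0.23532627 0.08603658]
rv [-0.018 -0.785 -0.045] d [0.0232 0.1081 0.0479]
rv [-0.018 -0.785 -0.045] d [-0.0177  0.11    0.0889]
```

>>> arm_command --rows '[[[-0.004,-0.157,-0.009,0,0,-0.02,0],[-0.007,-0.314,-0.018,0,0.02,-0.04,0],[-0.011,-0.471,-0.027,0,0.04,-0.04,0],[-0.014,-0.628,-0.036,0,0.06,-0.04,0],[-0.018,-0.785,-0.045,0.023,0.08,-0.03,0]]]'

```text
clock: 6.32
tcp_pos: [0.4762, 0.2338, 0.2454]
ee_rot: [3.135, 0.788, 1.741]
force: [0.6, 0.8, -1.0]
grip_width: 0.0122
grip_force: 59.6
```

>>> arm_command --rows '[[[0,0,0,0,0,0,0],[0,0,0,0,0,0,0]]]'

```text
clock: 6.58
tcp_pos: [0.4748, 0.2335, 0.2434]
ee_rot: [-3.14, 0.786, 1.748]
force: [-0.2, -0.7, -0.1]
grip_width: 0.0121
grip_force: 59.7
```

```bash
python3 - <<'E'
from h import *
Rt=Rxz(dn,-n_); off=Rt@[.0525,0,-.002]; s=r.sense(); print(s['joint_positions'].round(2),s['tcp_pos'].round(3),s['force'])
for c in(.05,.002): delta(SEAT-dn*.003+n_*c-off,Rt=Rt)
f=grab('wrist'); TI=np.linalg.inv(TW(s))
hsv=cv2.cvtColor(f['bgr'],cv2.COLOR_BGR2HSV); H,S,V=[hsv[...,i].astype(int) for i in range(3)]
for a,c,p in blobs((abs(H-110)<12)&(S>130)&(V>40),100):
    w=pts(f,p); l=(w@TI[:3,:3].T+TI[:3,3]); l=l[abs(l[:,2]-np.median(l[:,2]))<.004]; print(l.mean(0).round(4),l[:,0].min().round(4),l[:,0].max().round(4),np.polyfit(l[:,0],l[:,1:],1).round(4).tolist())
E
```

```text
[ 0.81  0.6   0.15  1.66 -0.61  2.37] [0.475 0.234 0.243] [-0.22761701 -0.69754258 -0.12117765]
rv [0.    0.    0.002] d [0.0535 0.0282 0.0655]
rv [0.    0.    0.002] d [0.0535 0.0282 0.1135]
[ 0.0411  0.0016 -0.0088] -0.0124 0.0841 [[0.0024, 0.0061], [0.0015, -0.009]]
[-0.344  -0.5768  0.6222] -0.409 -0.3231 [[-0.3263, 0.0002], [-0.689, 0.6222]]
[-0.0272  0.0013 -0.0091] -0.0307 -0.0241 [[0.166, -0.1035], [0.0058, -0.0119]]
```

>>> arm_command --rows '[[[0,0,0,0.027,0.014,0,0],[0,0,0,0.0535,0.028,0,0],[0,0,0,0.0535,0.028,0.05,0],[0,0,0,0.0535,0.028,0.08,0],[0,0,0,0.0535,0.028,0.08,0]]]'

```text
clock: 7.25
tcp_pos: [0.5052, 0.2171, 0.1521]
ee_rot: [3.139, 0.784, 1.742]
force: [0.4, 0.7, -0.5]
grip_width: 0.0121
grip_force: 59.6
```

>>> arm_command --rows '[[[0,0,0,0,0,0.01,0],[0,0,0,0,0,0.02,0],[0,0,0,0,0,0.028,0],[0,0,0,0,0,0.032,0],[0,0,0,0,0,0.032,0]]]'

```text
clock: 7.88
tcp_pos: [0.5094, 0.1974, 0.1265]
ee_rot: [-3.14, 0.785, 1.748]
force: [-1.1, 0.3, -0.3]
grip_width: 0.012
grip_force: 59.7
```

```bash
python3 - <<'E'
from h import *
Rt=Rxz(dn,-n_); off=Rt@[.0525,0,-.002]; s=r.sense(); print(s['force'])
delta(SEAT-dn*.003+n_*.002-off,Rt=Rt)
f=grab('wrist','w3.png');g=grab('scene','s3.png')
a=f['bgr']; b=cv2.resize(g['bgr'][140:300,300:480],(473,420)); im=np.hstack([a,b]); cv2.imwrite('pics/c3.png',cv2.resize(im,None,fx=.77,fy=.77))
E
```

```text
[-1.06319552  0.2775776  -0.33418986]
rv [0.    0.    0.002] d [0.0003 0.0003 0.0015]
```

View pics/c3.png

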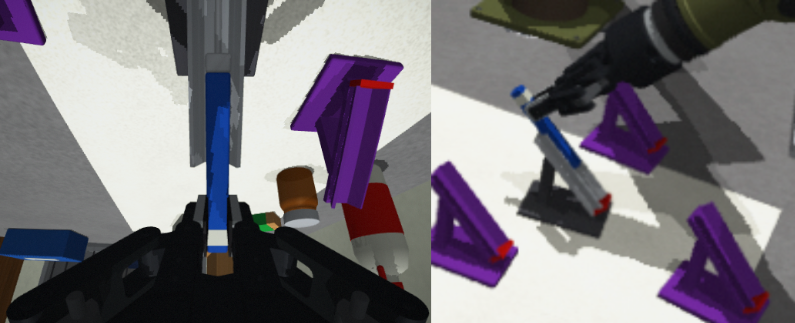

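The stylus lies centred in the trough: handle at (217,130) between the walls in the wrist crop, and seated in the scene crop. I lower it the last 2 mm and release.

>>> arm_command --rows '[[[0,0,0,0,0,0.002,0],[0,0,0,0,0,0.002,0],[0,0,0,0,0,0.002,30],[0,0,0,0,0,0.002,50],[0,0,0,0,0,0.002,50]]]'

```text
clock: 8.6
tcp_pos: [0.51, 0.1961, 0.1255]
ee_rot: [-3.141, 0.785, 1.747]
force: [-0.2, 0.2, 0.2]
grip_width: 0.0427
grip_force: 0.0
```

>>> arm_command --rows '[[[0,0,0,0,0,0,50],[0,0,0,0,0,-0.02,50],[0,0,0,0,0,-0.06,50],[0,0,0,0,0,-0.09,50],[0,0,0,0,0,-0.09,50]]]'

```text
clock: 9.22
tcp_pos: [0.4993, 0.2607, 0.19]
ee_rot: [3.138, 0.783, 1.747]
force: [0.0, 0.3, -0.6]
grip_width: 0.0425
grip_force: 0.0
```

```bash
python3 - <<'E'
from h import *
s=r.sense(); print(s['joint_positions'].round(2))
f=grab('wrist'); hsv=cv2.cvtColor(f['bgr'],cv2.COLOR_BGR2HSV); H,S,V=[hsv[...,i].astype(int) for i in range(3)]
for a,c,p in blobs((abs(H-110)<12)&(S>130)&(V>40),60):
    w=pts(f,p); l=np.c_[(FOOT-w)@dn,(w-FOOT)@np.cross(up,ex),(w-FOOT)@n_]; l=l[abs(l[:,2])<.02]
    if len(l)>20: print(a,np.percentile(l,[1,50,99],axis=0).round(4).tolist(),np.polyfit(l[:,0],l[:,1:],1).round(4).tolist())
# next pose: along stylus
Rt=Rxz(n_,dn)
for c in(.17,.130): delta(FOOT-dn*c,Rt=Rt)
E
```

```text
[ 0.81  0.69  0.18  1.59 -0.61  2.37]
2258 [[0.0509, -0.0067, 0.0056], [0.0935, 0.0005, 0.0072], [0.1443, 0.007, 0.0087]] [[0.0168, -0.0012], [-0.0012, 0.0073]]
91 [[0.1584, -0.0048, 0.0061], [0.1608, 0.0016, 0.0071], [0.1633, 0.0073, 0.0084]] [[-0.1047, -0.0241], [0.0183, 0.011]]
rv [1.00e-03 1.57e+00 3.00e-03] d [-0.0321 -0.0004  0.0901]
rv [1.00e-03 1.57e+00 3.00e-03] d [ 0.0079 -0.0004  0.0902]
```

The stylus is seated: its centre line is at the trough axis, its tail is at s ≈ 164 mm, and the tip is at the stop. Next I turn the hand in line with the stylus, well clear of its tail.

>>> arm_command --rows '[[[0,0.05,0,-0.04,0,-0.02,50],[0,0.23,0,-0.08,0,-0.02,50],[0,0.41,0,-0.11,0,0,50],[0,0.59,0,-0.11,0,0,50],[0,0.77,0,-0.11,0,0,50]]]'

```text
clock: 9.9
tcp_pos: [0.512, 0.1808, 0.2671]
ee_rot: [3.14, 0.01, 1.746]
force: [-0.1, -1.3, -0.9]
grip_width: 0.0427
grip_force: 0.0
```

>>> arm_command --rows '[[[0,0.17,0,-0.015,0,0.015,50],[0,0.34,0,-0.03,0,0.03,50],[0,0.51,0,-0.048,0,0.045,50],[0,0.68,0,-0.064,0,0.062,50],[0,0.8,0,-0.064,0,0.062,50]]]'

```text
clock: 10.52
tcp_pos: [0.5224, 0.1156, 0.2033]
ee_rot: [-3.135, -0.789, 1.738]
force: [-0.8, 0.6, -0.6]
grip_width: 0.0425
grip_force: 0.0
```

>>> arm_command --rows '[[[0,0,0,0,0,0,50],[0,0,0,0,0,0,50]]]'

```text
clock: 10.78
tcp_pos: [0.5234, 0.1183, 0.2057]
ee_rot: [-3.141, -0.783, 1.746]
force: [0.2, 0.6, 0.3]
grip_width: 0.0428
grip_force: 0.0
```

```bash
python3 - <<'E'
from h import *
s=r.sense(); print(s['joint_positions'].round(2))
Rt=Rxz(n_,dn)
for c in(.18,.130): delta(FOOT-dn*c,Rt=Rt)
E
```

```text
[-0.18  0.48 -0.13  1.29  0.72  1.08]
rv [-0.002  0.002  0.001] d [-0.0005  0.0004  0.0711]
rv [-0.002  0.002  0.001] d [-0.0004  0.0004  0.1211]
```

>>> arm_command --rows '[[[0,0,0,0,0,0.04,50],[0,0,0,0,0,0.08,50],[0,0,0,0,0,0.11,50],[0,0,0,0,0,0.121,50],[0,0,0,0,0,0.121,50]]]'

```text
clock: 11.4
tcp_pos: [0.5083, 0.2034, 0.1211]
ee_rot: [3.14, -0.784, 1.75]
force: [-0.2, -0.1, 0.9]
grip_width: 0.0427
grip_force: 0.0
```

>>> arm_command --rows '[[[0,0,0,0,0,0,30],[0,0,0,0,0,0,0],[0,0,0,0,0,0,0],[0,0,0,0,0,0,0],[0,0,0,0,0,0,0]]]'

```text
clock: 12.02
tcp_pos: [0.508, 0.2017, 0.1211]
ee_rot: [-3.138, -0.785, 1.743]
force: [-4.4, -3.8, 5.3]
grip_width: 0.0129
grip_force: 58.4
```

```bash
python3 - <<'E'
from h import *
s=r.sense(); print(s['tcp_pos'],s['force'],s['ft_torque'])
delta(FOOT-dn*.13,Rt=Rxz(n_,dn))
g=grab('scene'); b=cv2.resize(g['bgr'][140:300,300:480],None,fx=2.5,fy=2.5); cv2.imwrite('pics/c4.png',b)
E
```

```text
[0.50804207 0.20169443 0.12109295] [-4.38665099 -3.77806192  5.25252991] [-0.39435682  0.74747452  0.73180368]
rv [-0.002  0.    -0.002] d [-0.0008  0.0009  0.0013]
```

View pics/c4.png

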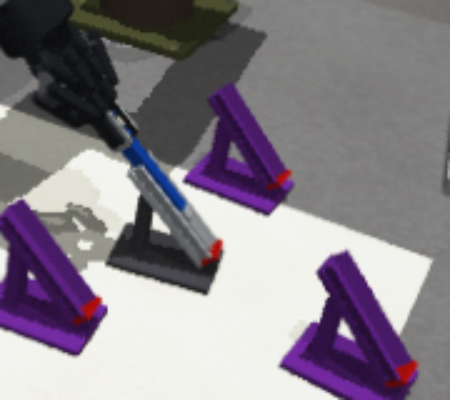

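The stylus is gripped by its tail, with the hand in line with it at (110,125) in the crop. I lift it out along the trough's normal, then swing to vertical.

>>> arm_command --rows '[[[0,0,0,0.02,0,0,0],[0,0,0,0.05,0,0,0],[0,0,0,0.08,0,-0.02,0],[0,0,0,0.1,0,-0.06,0],[0,0,0,0.1,0,-0.06,0]]]'

```text
clock: 12.7
tcp_pos: [0.5065, 0.2299, 0.2371]
ee_rot: [3.131, -0.784, 1.753]
force: [0.5, -0.2, -1.2]
grip_width: 0.0128
grip_force: 58.7
```

>>> arm_command --rows '[[[0,-0.157,0,-0.02,0,-0.036,0],[0,-0.314,0,-0.04,0,-0.072,0],[0,-0.471,0,-0.06,0,-0.108,0],[0,-0.628,0,-0.08,0,-0.144,0],[0,-0.785,0,-0.1,0,-0.18,0]]]'

```text
clock: 13.32
tcp_pos: [0.5389, 0.034, 0.2903]
ee_rot: [-3.141, 0.005, 1.746]
force: [-0.1, -0.3, -1.3]
grip_width: 0.0133
grip_force: 58.6
```

>>> arm_command --rows '[[[0,0,0,0,0,0,0],[0,0,0,0,0,0,0]]]'

```text
clock: 13.58
tcp_pos: [0.5378, 0.0362, 0.2888]
ee_rot: [-3.139, -0.003, 1.747]
force: [-0.4, -0.1, -1.2]
grip_width: 0.0133
grip_force: 58.6
```

```bash
python3 - <<'E'
from h import *
s=r.sense(); print(s['joint_positions'].round(2),s['force'])
delta([.53,-.32,.25],1.396)
E
```

```text
[0.07 0.27 0.02 1.33 0.   1.46] [-0.41258122 -0.12527811 -1.17384711]
rv [-0.003 -0.002  0.351] d [-0.3494 -0.07    0.038 ]
```

>>> arm_command --rows '[[[0,0,0.09,-0.06,-0.02,0,0],[0,0,0.18,-0.12,-0.04,0.01,0],[0,0,0.26,-0.18,-0.06,0.02,0],[0,0,0.35,-0.235,-0.082,0.03,0],[0,0,0.35,-0.285,-0.1,0.038,0]]]'

```text
clock: 14.2
tcp_pos: [0.4887, -0.2639, 0.2503]
ee_rot: [-3.139, -0.003, 1.395]
force: [1.1, -0.0, -0.5]
grip_width: 0.0127
grip_force: 58.6
```

```bash
python3 - <<'E'
from h import *
delta([.48,-.32,.25],1.396)
E
```

```text
rv [-0.002 -0.003 -0.001] d [-0.0567  0.0012  0.0001]
```

>>> arm_command --rows '[[[0,0,0,-0.028,0.001,0,0],[0,0,0,-0.056,0.001,0,0],[0,0,0,-0.056,0.001,0,0],[0,0,0,-0.056,0.001,0,0]]]'

```text
clock: 14.7
tcp_pos: [0.4809, -0.317, 0.2511]
ee_rot: [-3.14, -0.002, 1.397]
force: [-1.2, -0.7, -0.4]
grip_width: 0.0129
grip_force: 58.6
```

```bash
python3 - <<'E'
from h import *
f=grab('wrist','w5.png'); s=r.sense(); print(s['tcp_pos'],s['ee_rot'])
hsv=cv2.cvtColor(f['bgr'],cv2.COLOR_BGR2HSV); H,S,V=[hsv[...,i].astype(int) for i in range(3)]
for nm,m,z in(('blue',(abs(H-110)<12)&(S>130)&(V>40),.034),('yel',(abs(H-25)<8)&(S>130)&(V>80),.043),('green',(abs(H-60)<20)&(S>100)&(V>50),.044),('blk',(V<45)&(S<120),.044)):
  for a,c,p in blobs(m,25):
    w=pts(f,p); h=np.median(w[:,2])
    if .015<h<.06 and (nm!='blk' or a<400):
        q=onz(f,p,z)[:,:2].astype(np.float32); print(nm,a,c,np.median(w,0).round(4),'mar',[np.round(x,4) for x in cv2.minAreaRect(q)])
E
```

```text
[ 0.48112264 -0.31682795  0.25148044] [-3.14003286e+00 -1.40251391e-03  1.39754433e+00]
blue 1967 [329.6 179.6] [ 0.5399 -0.316   0.0353] mar [array([ 0.5397, -0.3187]), array([0.0782, 0.0432]), np.float64(80.6654)]
blue 1679 [ 32.5 372.4] [ 0.0532 -0.5271  0.04  ] mar [array([ 0.0278, -0.542 ]), array([0.2653, 0.0687]), np.float64(31.8178)]
yel 28 [327.  161.4] [ 0.5384 -0.2941  0.0418] mar [array([ 0.5387, -0.2935]), array([0.0046, 0.0069]), np.float64(82.0572)]
yel 31 [333.1 171.4] [ 0.5438 -0.3066  0.0424] mar [array([ 0.5439, -0.3066]), array([0.0035, 0.0094]), np.float64(80.172)]
yel 31 [326.6 181.4] [ 0.535  -0.3171  0.0423] mar [array([ 0.535 , -0.3165]), array([0.0047, 0.0082]), np.float64(82.0659)]
yel 32 [326.4 191.2] [ 0.5333 -0.3291  0.041 ] mar [array([ 0.5333, -0.3283]), array([0.0048, 0.0083]), np.float64(82.0978)]
yel 32 [331.5 201. ] [ 0.5381 -0.3417  0.0411] mar [array([ 0.5376, -0.3414]), array([0.0044, 0.0095]), np.float64(65.8704)]
green 3492 [458.5  91. ] [ 0.7014 -0.2408  0.0308] mar [array([ 0.6942, -0.2418]), array([0.058 , 0.0731]), np.float64(37.6377)]
green 279 [356.  180.2] [ 0.5688 -0.3206  0.0453] mar [array([ 0.5686, -0.323 ]), array([0.0688, 0.006 ]), np.float64(80.4265)]
blk 29 [304.7 161.6] [ 0.5132 -0.2892  0.0455] mar [array([ 0.513 , -0.2894]), array([0.0057, 0.0058]), np.float64(80.0989)]
```

View pics/w5.png

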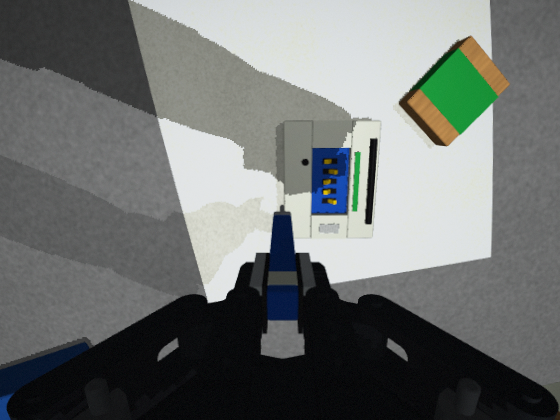

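The wrist view shows the receiver with five levers in column at u ≈ 326–333, v ≈ 161–201. The black dot is at (305,162), beside the first switch, and the green stripe is at (356,180). The levers read off, on, off, off, on. The stylus pin tip is near (282,207). I check the tip against its prediction.

```bash
cat >> h.py <<'E'
C=np.array([.5385,-.318,.034]); yr=np.radians(-9.5); rx=np.array([np.cos(yr),np.sin(yr),0]); ry=np.array([-np.sin(yr),np.cos(yr),0])
E
python3 - <<'E'
from h import *
f=pickle.load(open('pics/w5.pkl','rb')); he=f['hand_eye']; Ti=np.linalg.inv(he)
def pt(p): # tool point -> pixel
    q=Ti[:3,:3]@p+Ti[:3,3]; return cv2.projectPoints((q*[1,-1,-1]).reshape(1,1,3),np.zeros(3),np.zeros(3),K(f),np.float64(f['D']))[0].ravel().round(1)
for p in([0,0,.13],[0,0,.09],[0,0,.02],[.005,0,.13],[0,.005,.13]):print(p,pt(np.array(p)))
d=f['depth'];
for v in range(198,300,6):
    k=np.where((d[v,250:320]<.30)&(d[v,250:320]>0.05))[0]+250
    print(v,(k.min(),k.max(),d[v,k].min().round(3)) if len(k) else None)
g=grab('top')
w=TW(); print(proj(g,[(w@[0,0,.13,1])[:3]]))
gs=grab('scene'); q=proj(gs,[(w@[0,0,.13,1])[:3]])[0]; print('scene',q)
u,v=np.int32(q); b=gs['bgr'][v-40:v+25,u-35:u+35]; b=cv2.resize(b,None,fx=8,fy=8,interpolation=cv2.INTER_CUBIC); cv2.circle(b,(int((q[0]-u+35+.5)*8),int((q[1]-v+40+.5)*8)),5,(255,0,255),1); cv2.imwrite('pics/c5.png',b)
E
```

```text
[0, 0, 0.13] [280.6 205.8]
[0, 0, 0.09] [280.4 218.4]
[0, 0, 0.02] [279.8 253.7]
[0.005, 0, 0.13] [280.6 200.6]
[0, 0.005, 0.13] [286.  205.8]
198 None
204 None
210 (np.int64(280), np.int64(284), np.float32(0.265))
216 (np.int64(274), np.int64(291), np.float32(0.229))
222 (np.int64(273), np.int64(291), np.float32(0.215))
228 (np.int64(272), np.int64(292), np.float32(0.202))
234 (np.int64(272), np.int64(293), np.float32(0.19))
240 (np.int64(271), np.int64(293), np.float32(0.18))
246 (np.int64(271), np.int64(294), np.float32(0.171))
252 (np.int64(270), np.int64(294), np.float32(0.163))
258 (np.int64(255), np.int64(310), np.float32(0.143))
264 (np.int64(250), np.int64(319), np.float32(0.136))
270 (np.int64(250), np.int64(319), np.float32(0.13))
276 (np.int64(250), np.int64(319), np.float32(0.124))
282 (np.int64(250), np.int64(319), np.float32(0.12))
288 (np.int64(250), np.int64(319), np.float32(0.111))
294 (np.int64(250), np.int64(319), np.float32(0.108))
[[423.85111291 247.3178007 ]]
scene [193.37723641 135.98696073]
```

View pics/c5.png

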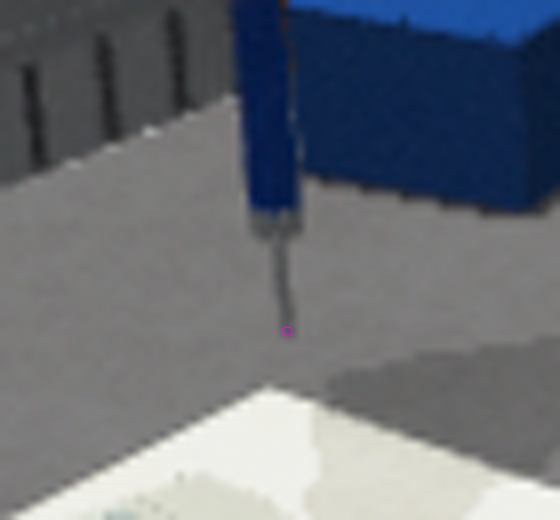

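Prediction and image agree within 1 px: the tip is 130 mm beyond the TCP, and the wrist camera reads about 1.3 mm high along tool y. Working out the switch poses now.

```bash
cat >> h.py <<'E'
Cc=C-rx*.0013
def tip(lx,ly,z,L=.1305): return Cc*[1,1,0]+rx*lx+ry*ly+up*(z+L)
E
python3 - <<'E'
from h import *
delta(tip(-.013,.024,.055),np.radians(80.5)); delta(tip(-.013,.024,.039),np.radians(80.5))
E
```

```text
rv [-0.001 -0.001 -0.007] d [0.0325 0.0421 0.0664]
rv [-0.001 -0.001 -0.007] d [0.0325 0.0421 0.0824]
```

>>> arm_command --rows '[[[0,0,-0.007,0.0325,0.042,0,0],[0,0,-0.007,0.0325,0.042,0.035,0],[0,0,-0.007,0.0325,0.042,0.066,0],[0,0,-0.007,0.0325,0.042,0.066,0],[0,0,-0.007,0.0325,0.042,0.066,0]]]'

```text
clock: 15.48
tcp_pos: [0.5289, -0.293, 0.1874]
ee_rot: [3.141, 0.001, 1.405]
force: [-0.1, -0.5, 0.6]
grip_width: 0.013
grip_force: 58.8
```

```bash
python3 - <<'E'
from h import *
delta(tip(-.013,.024,.039),np.radians(80.5))
f=grab('wrist'); w=TW()
P=(w@[0,0,.1305,1])[:3]; q=proj(f,[P])[0]; print(q, r.sense()['force'])
a=f['bgr'][110:270,220:400]; g=grab('scene'); b=g['bgr'][135:205,140:225]
cv2.imwrite('pics/c6.png',np.hstack([cv2.resize(a,(450,400),interpolation=2),cv2.resize(b,(340,400),interpolation=2)]))
E
```

```text
rv [ 0.001  0.001 -0.   ] d [ 0.0009 -0.0007  0.0179]
[281.16419488 206.21636192] [ 0.13275244 -0.2622873  -0.54757954]
```

View pics/c6.png

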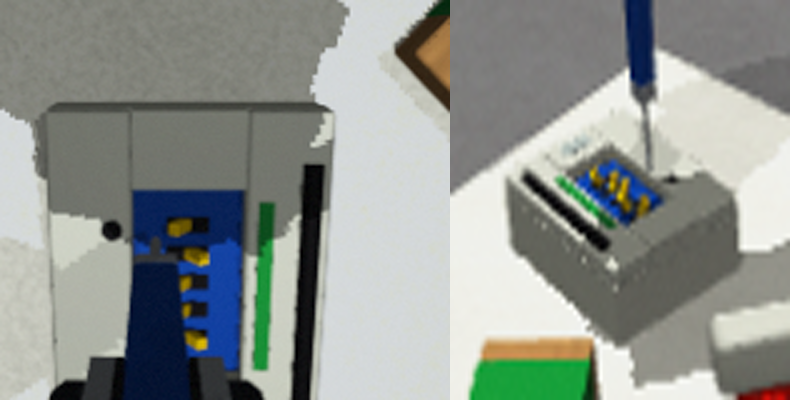

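The pin tip is at (157,240) in the left crop, on the -x side of lever 1 at (182,227), over the free face inside the window. Pushing switch 1.

>>> arm_command --rows '[[[0,0,0,0.001,-0.001,0.01,0],[0,0,0,0.001,-0.001,0.018,0],[0,0,0,0.001,-0.001,0.018,0],[0,0,0,0.001,0.005,0.018,0],[0,0,0,0.001,0.008,0.018,0]]]'

```text
clock: 16.2
tcp_pos: [0.537, -0.2938, 0.1683]
ee_rot: [3.141, 0.001, 1.404]
force: [-0.0, -1.2, 0.2]
grip_width: 0.0132
grip_force: 58.9
```

>>> arm_command --rows '[[[0,0,0,0,0.002,0,0],[0,0,0,0,0.002,0,0],[0,0,0,0,0.002,0,0]]]'

```text
clock: 16.58
tcp_pos: [0.5382, -0.2938, 0.1681]
ee_rot: [-3.141, 0.0, 1.404]
force: [0.1, 0.7, -0.3]
grip_width: 0.013
grip_force: 58.9
```

```bash
python3 - <<'E'
from h import *
s=r.sense(); print(s['force']); t=(TW(s)@[0,0,.1305,1])[:3]; print('tip local',(t-Cc)@rx,(t-Cc)@ry,t[2])
g=grab('scene'); hsv=cv2.cvtColor(g['bgr'],cv2.COLOR_BGR2HSV); H,S,V=[hsv[...,i].astype(int) for i in range(3)]
for a,c,p in blobs((abs(H-25)<8)&(S>130)&(V>80),3):
    P=onz(g,[c],.041)[0]; l=((P-C)@rx,(P-C)@ry)
    if abs(l[0])<.03 and abs(l[1])<.05: print(a,c,np.round(l,4))
E
```

```text
[ 0.13213766  0.70088471 -0.30888844]
tip local -0.00302550852934889 0.02376069879431386 0.03762434002997686
5 [175.8 165.2] [ 0.0033 -0.025 ]
20 [183.  168.6] [0.0003 0.0071]
```

>>> arm_command --rows '[[[0,0,0,0,0.001,0,0],[0,0,0,0,0.001,0,0],[0,0,0,0,-0.01,0,0],[0,0,0,0,-0.01,-0.02,0],[0,0,0,0,-0.02,-0.04,0]]]'

```text
clock: 17.25
tcp_pos: [0.5178, -0.2903, 0.2082]
ee_rot: [-3.14, 0.0, 1.404]
force: [-0.1, -0.3, -0.8]
grip_width: 0.013
grip_force: 58.9
```

>>> arm_command --rows '[[[0,0,0,-0.024,-0.03,0,0],[0,0,0,-0.024,-0.03,0,0],[0,0,0,-0.024,-0.03,0,0]]]'

```text
clock: 17.62
tcp_pos: [0.4847, -0.3091, 0.2082]
ee_rot: [-3.141, 0.0, 1.403]
force: [1.0, 0.6, 0.1]
grip_width: 0.0131
grip_force: 59.0
```

```bash
cat >> h.py <<'E'
def levers():
    f=grab('wrist'); hsv=cv2.cvtColor(f['bgr'],cv2.COLOR_BGR2HSV); H,S,V=[hsv[...,i].astype(int) for i in range(3)]
    for a,c,p in blobs((abs(H-25)<8)&(S>130)&(V>60),6):
        P=onz(f,[c],.042)[0]; l=np.array([(P-C)@rx,(P-C)@ry])*1000
        if abs(l[0])<25 and abs(l[1])<40: print(a,c,l.round(1))
E
python3 - <<'E'
from h import *
levers(); delta(tip(-.013,0,.055),np.radians(80.5))
E
```

```text
47 [336.9 173.8] [ 3.2 24.2]
46 [336.5 185.1] [ 3.3 12.5]
39 [329.8 196.3] [-3.2  0.6]
44 [328.9 207.3] [ -3.7 -11.4]
49 [334.6 218. ] [  3.  -23.3]
rv [-0.     0.    -0.001] d [-0.      0.0399  0.0226]
```

Switch 1 is on: its lever went from -4 to +3 mm. Next, switches 3 and 4.

>>> arm_command --rows '[[[0,0,0,0,0.04,0.01,0],[0,0,0,0,0.04,0.04,0],[0,0,0,0,0.04,0.04,0],[0,0,0,0,0.046,0.04,0],[0,0,0,0,0.05,0.04,0]]]'

```text
clock: 18.3
tcp_pos: [0.5348, -0.3173, 0.1679]
ee_rot: [-3.141, 0.0, 1.404]
force: [0.4, 0.5, -0.0]
grip_width: 0.0135
grip_force: 62.3
```

>>> arm_command --rows '[[[0,0,0,0,0.002,0,0],[0,0,0,0,0.002,0,0],[0,0,0,0,-0.01,0,0],[0,0,0,0,-0.01,-0.02,0],[0,0,0,-0.012,-0.01,-0.02,0]]]'

```text
clock: 18.92
tcp_pos: [0.5225, -0.328, 0.1898]
ee_rot: [3.14, 0.001, 1.405]
force: [0.0, 0.3, -0.8]
grip_width: 0.013
grip_force: 62.2
```

>>> arm_command --rows '[[[0,0,0,0,0,0,0],[0,0,0,0,0,0.02,0],[0,0,0,0,0,0.02,0],[0,0,0,0,0.006,0.02,0],[0,0,0,0,0.01,0.02,0]]]'

```text
clock: 19.55
tcp_pos: [0.5331, -0.3296, 0.1687]
ee_rot: [3.141, 0.001, 1.404]
force: [-0.3, 0.6, -0.4]
grip_width: 0.0129
grip_force: 62.4
```

>>> arm_command --rows '[[[0,0,0,0,0.002,0,0],[0,0,0,0,0.002,0,0],[0,0,0,0,-0.01,0,0],[0,0,0,0,-0.01,-0.04,0],[0,0,0,0,-0.04,-0.04,0]]]'

```text
clock: 20.18
tcp_pos: [0.4949, -0.3241, 0.2112]
ee_rot: [3.135, 0.003, 1.405]
force: [-0.6, 0.4, -0.9]
grip_width: 0.0134
grip_force: 62.3
```

```bash
python3 - <<'E'
from h import *
levers(); delta(tip(.013,.012,.055),np.radians(80.5))
E
```

```text
42 [320.9 160. ] [ 0.3 24.4]
38 [320.4 171.9] [ 0.2 12.2]
40 [320.2 182.9] [0.3 0.6]
33 [319.3 194. ] [ -0.2 -11.2]
45 [318.4 204.7] [ -0.8 -22.9]
rv [-0.003  0.001 -0.002] d [0.0243 0.0603 0.0241]
```

>>> arm_command --rows '[[[0,0,0,0.012,0.028,0,0],[0,0,0,0.024,0.056,0,0],[0,0,0,0.024,0.056,0,0],[0,0,0,0.024,0.056,0,0]]]'

```text
clock: 20.72
tcp_pos: [0.5509, -0.3081, 0.2078]
ee_rot: [-3.139, 0.0, 1.404]
force: [-0.1, -0.6, -0.4]
grip_width: 0.0132
grip_force: 62.3
```

```bash
python3 - <<'E'
from h import *
levers(); delta(tip(.013,.012,.0375),np.radians(80.5))
E
```

```text
45 [275.  185.4] [ 4.3 24.1]
44 [275.  196.3] [ 4.2 12.6]
46 [275.2 207.5] [4.3 0.4]
8 [271.5 217. ] [  0.3 -10.1]
rv [-0.002  0.    -0.001] d [0.0004 0.0013 0.04  ]
```

>>> arm_command --rows '[[[0,0,0,0,0.001,0.02,0],[0,0,0,0,0.001,0.04,0],[0,0,0,0,0.001,0.04,0],[0,0,0,0,-0.005,0.04,0],[0,0,0,0,-0.009,0.04,0]]]'

```text
clock: 21.4
tcp_pos: [0.543, -0.3072, 0.1693]
ee_rot: [3.141, 0.001, 1.404]
force: [0.3, 0.5, 0.4]
grip_width: 0.0129
grip_force: 62.3
```

>>> arm_command --rows '[[[0,0,0,0,-0.001,0,0],[0,0,0,0,-0.001,0,0],[0,0,0,0,0.01,0,0],[0,0,0,0,0.01,-0.02,0],[0,0,0,-0.036,0.01,-0.02,0]]]'

```text
clock: 22.02
tcp_pos: [0.5496, -0.3432, 0.1899]
ee_rot: [3.139, 0.001, 1.408]
force: [1.1, -0.6, 0.3]
grip_width: 0.0133
grip_force: 62.3
```

>>> arm_command --rows '[[[0,0,0,0,0,0,0],[0,0,0,0,0,0.02,0],[0,0,0,0,0,0.02,0],[0,0,0,0,-0.006,0.02,0],[0,0,0,0,-0.01,0.02,0]]]'

```text
clock: 22.65
tcp_pos: [0.5372, -0.3422, 0.1689]
ee_rot: [3.141, 0.001, 1.404]
force: [0.1, -0.1, -1.5]
grip_width: 0.0133
grip_force: 62.4
```

>>> arm_command --rows '[[[0,0,0,0,-0.001,0,0],[0,0,0,0,-0.001,0,0],[0,0,0,0,0.01,0,0],[0,0,0,0,0.01,-0.04,0],[0,0,0,0,0,-0.05,0]]]'

```text
clock: 23.28
tcp_pos: [0.5396, -0.3434, 0.2204]
ee_rot: [3.137, 0.002, 1.405]
force: [0.4, 0.4, -0.6]
grip_width: 0.0132
grip_force: 62.5
```

>>> arm_command --rows '[[[0,0,0,0.012,-0.04,0,0],[0,0,0,0.024,-0.06,0,0],[0,0,0,0.024,-0.06,0,0],[0,0,0,0.024,-0.06,0,0]]]'

```text
clock: 23.78
tcp_pos: [0.4826, -0.3092, 0.2181]
ee_rot: [3.141, 0.001, 1.404]
force: [0.4, -0.5, 0.1]
grip_width: 0.0129
grip_force: 62.3
```

```bash
python3 - <<'E'
from h import *
levers(); s=r.sense(); print(s['joint_positions'].round(2))
f=grab('wrist','w7.png'); d=f['depth']
for v in range(200,260,6):
    k=np.where((d[v,250:320]<.30)&(d[v,250:320]>0.05))[0]+250
    print(v,(k.min(),k.max(),d[v,k].min().round(3)) if len(k) else None)
E
```

```text
45 [337.4 171.9] [ 3.5 24.2]
36 [330.4 182.9] [-3.4 12.4]
46 [335.6 193.6] [2.7 0.7]
47 [335.4 204.4] [  3.  -11.3]
43 [329.1 215. ] [ -3.3 -23.3]
[-0.57  0.35 -0.05  1.18 -0.    1.17]
200 None
206 (np.int64(280), np.int64(283), np.float32(0.277))
212 (np.int64(275), np.int64(289), np.float32(0.239))
218 (np.int64(273), np.int64(290), np.float32(0.223))
224 (np.int64(272), np.int64(291), np.float32(0.21))
230 (np.int64(272), np.int64(292), np.float32(0.198))
236 (np.int64(271), np.int64(292), np.float32(0.187))
242 (np.int64(271), np.int64(293), np.float32(0.177))
248 (np.int64(270), np.int64(294), np.float32(0.168))
254 (np.int64(256), np.int64(309), np.float32(0.148))
```

The levers read on, off, on, on, off, as required. I return to the rest by the same way in reverse.

```bash
python3 - <<'E'
from h import *
delta([.538,.036,.29],np.radians(100))
E
```

```text
rv [ 0.     0.001 -0.341] d [ 0.3496 -0.003  -0.0723]
```

>>> arm_command --rows '[[[0,0,0,0.01,0,-0.06,0],[0,0,-0.1,0.07,0,-0.072,0],[0,0,-0.2,0.13,-0.001,-0.072,0],[0,0,-0.3,0.19,-0.002,-0.072,0],[0,0,-0.341,0.25,-0.003,-0.072,0]]]'

```text
clock: 24.5
tcp_pos: [0.5218, -0.0601, 0.29]
ee_rot: [3.141, 0.0, 1.746]
force: [0.2, 0.0, 0.3]
grip_width: 0.013
grip_force: 62.3
```

>>> arm_command --rows '[[[0,0,0,0.05,0.017,0,0],[0,0,0,0.094,0.033,0,0],[0,0,0,0.094,0.033,0,0],[0,0,0,0.094,0.033,0,0]]]'

```text
clock: 25.0
tcp_pos: [0.5372, 0.0364, 0.2897]
ee_rot: [-3.141, 0.001, 1.745]
force: [0.3, 0.9, -0.5]
grip_width: 0.013
grip_force: 62.4
```

```bash
python3 - <<'E'
from h import *
delta(FOOT-dn*.194+n_*.1,Rt=Rxz(n_,dn))
E
```

```text
rv [-0.001  0.786 -0.   ] d [0.1938 0.0009 0.054 ]
```

>>> arm_command --rows '[[[0,0.157,0,0.038,0,0.01,0],[0,0.314,0,0.077,0,0.021,0],[0,0.471,0,0.116,0,0.032,0],[0,0.628,0,0.155,0.001,0.043,0],[0,0.785,0,0.194,0.001,0.054,0]]]'

```text
clock: 25.62
tcp_pos: [0.5054, 0.2268, 0.2363]
ee_rot: [3.139, -0.788, 1.743]
force: [1.3, 1.1, -0.6]
grip_width: 0.0132
grip_force: 62.4
```

>>> arm_command --rows '[[[0,0,0,0,0,0,0],[0,0,0,0,0,0,0],[0,0,0,0,0,0,0]]]'

```text
clock: 26.0
tcp_pos: [0.5055, 0.2271, 0.2374]
ee_rot: [3.138, -0.783, 1.747]
force: [0.5, -0.2, -0.2]
grip_width: 0.0129
grip_force: 62.3
```

```bash
python3 - <<'E'
from h import *
s=r.sense(); Rt=Rxz(n_,dn)
delta(FOOT-dn*.134+n_*.05,Rt=Rt); delta(FOOT-dn*.133+n_*.001,Rt=Rt)
E
```

```text
rv [0.003 0.002 0.001] d [-0.0509 -0.0012  0.0617]
rv [0.003 0.002 0.001] d [-0.0999 -0.0013  0.0628]
```

>>> arm_command --rows '[[[0,0,0,-0.02,-0.002,0.03,0],[0,0,0,-0.05,-0.002,0.062,0],[0,0,0,-0.075,-0.002,0.062,0],[0,0,0,-0.09,-0.002,0.062,0],[0,0,0,-0.09,-0.002,0.062,0]]]'

```text
clock: 26.62
tcp_pos: [0.5065, 0.2073, 0.1289]
ee_rot: [3.141, -0.785, 1.744]
force: [-0.2, 1.0, 0.1]
grip_width: 0.0129
grip_force: 62.2
```

>>> arm_command --rows '[[[0,0,0,-0.005,0,0,0],[0,0,0,-0.008,0,0,0],[0,0,0,-0.009,0,0,0],[0,0,0,-0.009,0,0,0]]]'

```text
clock: 27.12
tcp_pos: [0.5072, 0.202, 0.1228]
ee_rot: [3.14, -0.786, 1.746]
force: [1.4, 1.6, 0.9]
grip_width: 0.0137
grip_force: 62.5
```

```bash
python3 - <<'E'
from h import *
s=r.sense(); Rt=Rxz(n_,dn); print(s['force'])
delta(FOOT-dn*.1313+n_*.0008,Rt=Rt)
E
```

```text
[1.36643281 1.62857368 0.85256201]
rv [ 0.001 -0.     0.   ] d [-0.0014  0.0017  0.0009]
```

>>> arm_command --rows '[[[0,0,0,-0.001,0.001,0,0],[0,0,0,-0.001,0.001,0,0],[0,0,0,-0.001,0.001,0,25],[0,0,0,-0.001,0.001,0,50],[0,0,0,-0.001,0.001,0,50]]]'

```text
clock: 27.75
tcp_pos: [0.5076, 0.201, 0.1212]
ee_rot: [-3.14, -0.785, 1.744]
force: [0.0, -0.1, -0.5]
grip_width: 0.0429
grip_force: 0.0
```

>>> arm_command --rows '[[[0,0,0,0,0,0,50],[0,0,0,0,0,-0.02,50],[0,0,0,0,0,-0.06,50],[0,0,0,0,0,-0.1,50],[0,0,0,0,0,-0.13,50]]]'

```text
clock: 28.38
tcp_pos: [0.5242, 0.1096, 0.2146]
ee_rot: [3.141, -0.784, 1.745]
force: [0.2, 0.2, -0.0]
grip_width: 0.0421
grip_force: 0.0
```

>>> arm_command --rows '[[[0,-0.18,0,0.03,0,-0.03,50],[0,-0.36,0,0.05,0,-0.05,50],[0,-0.54,0,0.07,0,-0.07,50],[0,-0.72,0,0.07,0,-0.07,50],[0,-0.785,0,0.07,0,-0.07,50]]]'

```text
clock: 29.0
tcp_pos: [0.5238, 0.1125, 0.3142]
ee_rot: [3.139, 0.002, 1.748]
force: [0.2, -0.1, 0.1]
grip_width: 0.043
grip_force: 0.0
```

>>> arm_command --rows '[[[0,0,0,0,0,0,50],[0,0,0,0,0,0,50]]]'

```text
clock: 29.25
tcp_pos: [0.5236, 0.1104, 0.312]
ee_rot: [-3.14, -0.001, 1.745]
force: [1.0, -1.1, 0.7]
grip_width: 0.0428
grip_force: 0.0
```

```bash
python3 - <<'E'
from h import *
for n in('wrist','scene','top'):
    f=grab(n); hsv=cv2.cvtColor(f['bgr'],cv2.COLOR_BGR2HSV); H,S,V=[hsv[...,i].astype(int) for i in range(3)]
    print(n)
    for a,c,p in blobs((abs(H-110)<12)&(S>130)&(V>40),8):
        w=pts(f,p); l=np.c_[(FOOT-w)@dn,(w-FOOT)@np.cross(up,ex),(w-FOOT)@n_]; l=l[(abs(l[:,2])<.02)&(abs(l[:,1])<.03)&(abs(l[:,0])<.3)]
        if len(l)>7: print(a,c,np.percentile(l,[2,50,98],axis=0).round(4).tolist())
    if n=='top':
        a0=pickle.load(open('pics/t0.pkl','rb')); dd=abs(f['bgr'].astype(int)-a0['bgr']).max(2)>60
        for nm,(x0,x1,y0,y1) in dict(spray=(255,295,100,155),jar=(272,300,162,192),glove=(355,405,145,195),tape=(155,188,148,178),recv=(380,442,202,255)).items(): print(nm,dd[y0:y1,x0:x1].sum())
E
```

```text
wrist
721 [282.1  82.6] [[0.054, -0.0065, 0.0057], [0.1038, 0.0003, 0.0069], [0.1439, 0.0068, 0.008]]
180 [281.  126.4] [[0.1591, -0.0047, -0.0057], [0.1642, 0.0012, 0.0035], [0.1656, 0.0072, 0.0077]]
scene
26 [342.8 186.5] [[0.1585, -0.0052, -0.006], [0.1617, -0.002, 0.0025], [0.1646, 0.007, 0.0067]]
225 [358.1 204.9] [[0.0539, -0.0069, -0.0055], [0.1106, -0.0031, 0.0052], [0.1433, 0.0098, 0.0076]]
top
spray 113
jar 66
glove 0
tape 568
recv 68
```

The stylus is seated again: tail at s ≈ 165 mm, centred, 7 mm above the floor. I check the bystanders by height against the first picture.

```bash
python3 - <<'E'
from h import *
A=[pickle.load(open(f'pics/{n}0.pkl','rb')) for n in 'ts']; B=[grab('top'),grab('scene')]
for i,nm in enumerate(('top','scene')):
  for k,(u0,u1,v0,v1,lo) in (dict(spray=(250,300,95,160,.1),jar=(268,304,158,196,.06),tape=(150,192,145,182,.014),glove=(350,410,140,200,.02)) if i==0 else dict(spray=(195,255,180,290,.02),jar=(238,262,208,256,.02),tape=(335,380,290,330,.012),glove=(138,182,190,226,.015))).items():
    o=[]
    for f in(A[i],B[i]):
        vv,uu=np.mgrid[v0:v1,u0:u1]; P=pts(f,np.c_[uu.ravel(),vv.ravel()]); P=P[(P[:,2]>lo)&(P[:,2]<.24)]; o+=[len(P),P.mean(0).round(4).tolist()]
    print(nm,k,o)
E
```

```text
top spray [827, [0.7645, 0.0446, 0.1754], 746, [0.7664, 0.0413, 0.174]]
top jar [362, [0.6724, 0.0201, 0.0835], 365, [0.6724, 0.02, 0.0832]]
top tape [432, [0.7164, 0.3312, 0.0224], 107, [0.7124, 0.3515, 0.0223]]
top glove [1010, [0.7007, -0.2399, 0.0301], 1006, [0.701, -0.24, 0.0301]]
scene spray [3559, [0.7727, 0.0532, 0.1177], 3553, [0.7724, 0.0531, 0.1178]]
scene jar [654, [0.6885, 0.0374, 0.0673], 661, [0.6887, 0.0374, 0.067]]
scene tape [703, [0.7203, 0.3335, 0.0207], 696, [0.7202, 0.3334, 0.0208]]
scene glove [790, [0.7067, -0.2342, 0.0281], 785, [0.7067, -0.2344, 0.0281]]
```

The scene view shows every bystander where it was; in the top view the arm hides part of the tape and spray. Handing in.

```bash
python3 -c "
from plant import ticket
print(ticket.sign_off())"
```

```text
the job is handed in; nothing more can be done
None
```

Job handed in: the switches read on, off, on, on, off, the stylus is back in the rest with its tip at the red stop, and the other things have not moved.

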